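# Turn the leaf of the counting board

## Task

The plywood leaf of the wooden counting board lies on the right-hand side of the board, as the robot sees it, flat or a little ajar. Push its free edge up with the fingertips and turn it over the spine, without flinging it or pinching it between the fingers, and press it down gently until it lies fully flat on the left-hand side. Leave the board standing where it is and do not disturb the bowl, the peg block, the bucket or the bead dispenser.

Things in the scene. Friction and masses are not known exactly. Their poses are not given: they have to be found in the camera images.
- board: Loose beech block, 160 (x) x 190 (y) x 56 mm high, about 1.5 kg, standing on the table, so it can be shoved or tipped by a careless push. Origin: centre of its underside; z up; its x axis points square across the spine to the robot's left (world +y, turned by up to about 26 degrees either way), y along the spine, towards the robot. At both ends of the spine (y = +-95 mm) a cheek 8 mm thick and 22 mm wide stands up to 72 mm above the table.
- spine (a point): Middle of the spine, on the hinge axis: 60 mm above the board's underside, over the middle of the block. The hinge axis is the board's y axis; axes as the board's.
- leaf (a joint): Hinge angle of the leaf: 0 = flat on the right-hand (board -x) side, 1.57 = upright, 3.14 = flat on the left-hand (board +x) side, both flat positions being hard stops. Starts between 0 and 0.35. The hinge is stiff (about 0.14 N m of friction): the leaf stays at any angle where it is left and must be pushed all the way; about 2 N at its edge moves it.
- leaf_edge (a point): Middle of the leaf's free edge, 110 mm from the hinge axis, half-way through the leaf's thickness. When flat, this edge overhangs the block by 30 mm on either side, with 56 mm of free height between the leaf's underside and the table, so that a fingertip can get under it from outside.
- leaf_mid (a point): Centre of the leaf, 58 mm from the hinge axis. The leaf is a plywood plate 104 mm (across the spine) x 170 mm (along the spine) x 8 mm thick, about 0.1 kg, with dark dots on both faces (three on the face that is up at the start, five on the other). Its axes are the board's at joint value 0 and turn with the leaf: -x towards the free edge, z square to the plate.
- bowl: Bystander: loose cream melamine bowl, 120 mm across, 50 mm high, by the end of the board away from the robot, near one of its corners. Origin: centre of its underside.
- pegs: Bystander: loose beech block 60 x 110 x 30 mm with three green pegs 20 mm thick standing in it, 75 mm high in all, by the same end of the board, near the other corner. Origin: centre of its underside.
- bucket: Bystander: loose zinc bucket, 140 mm across the rim, 120 mm high, off to the robot's right. Origin: centre of its underside.
- dispenser: Bystander: fixed bead dispenser, plywood box 150 x 150 x 100 mm with a clear hopper on top, 237 mm high, and a round beech knob 72 mm across on its robot side, reaching 120 mm from its middle. Off to the robot's left. Origin: centre of its underside.

How it is judged:
By the outcome, as a careful person would: the job done as asked, in the order asked, and still so for the second after the job is handed in, with the robot touching nothing.
It also fails if it takes over 42 s, if anything falls off the work surface, if the arm or the gripper's body presses on something with over 40 N, if the wrist force passes 120 N, or if a joint passes its speed limit or range.

## Robot

A 7-joint arm with a two-finger parallel gripper is mounted at the origin on the work surface. World frame = base frame: x ahead of the robot, y to its left, z up, the work surface at z = 0. Lengths are in m, angles in degrees, forces in N, time in s.
With the tool pointing down it reaches from about 0.425 to 0.875 m from the base axis. Payload 4.7 kg.
Tool frame: the origin (TCP) lies between the finger pads; the fingertips stand 22 mm ahead of it and the grasp point (between the pads) lies 3 mm ahead of it (env.tip_reach is the distance from the TCP to the fingertips, in m); z points along the fingers, y is the line along which they close (so a half turn about z gives the same grasp; the last joint's range is limited). The gripper opens to 87 mm and grips with 3 to 60 N. Pads are 19 mm wide; open, the fingers measure 117 mm over their backs; the gripper's body (75 mm by 190 mm) begins 51 mm behind the grasp point.
Start: joints at [68.474, 18.392, -4.016, 83.108, 1.295, 78.541, -3.26], TCP at [0.247, -0.601, 0.245] pointing down, gripper open.
Joint ranges: [-163.93, 163.93], [-17.29, 119.83], [-79.2, 71.16], [3.27, 140.29], [-89.18, 269.18], [5.43, 117.66], [-154.24, 154.24]. Speed limits (degrees/s): [147.25, 147.25, 180, 180, 180, 180, 180].

## Interface

Orientations are given as [roll, pitch, yaw] about the fixed x, y, z axes, in that order (R = Rz(yaw) Ry(pitch) Rx(roll)).
In Python, from cell import env gives the robot as it stands.
- The arm moves only by the shell command python3 -m creep 'ROWS' [FORCE]. ROWS is JSON, one flat list of numbers, 7 for each row, row after row: the finger opening in mm, from 0 to 87, then the shift along the tool's x, y, z in units of 30 mm (1.0 is 30 mm), then the turn, a rotation vector about the tool's x, y, z in units of 6 degrees (1.0 is 6 degrees). A call has 1 to 12 rows; each row is the pose to reach, as a shift and turn from the pose commanded when the call began, along the tool's axes at that moment; what a row does not reach only later rows make up. A row lasts 1/10 s, in which the tool goes at most 50 mm and 8.59 degrees, less where a joint would pass 70% of its speed; a pose out of reach is approached as far as the arm can. A call with a gripper value outside its range is refused whole. The fingers move at their own pace and stop on an object; FORCE is the grip in N (left out, the last holds). Time passes only in rows, so rows that repeat a pose let the fingers close. It gives the time, the measured TCP pose, the force, the opening and the grip force at its end, in the units of the state.
- env.get_obs(): the state, without advancing time (a new reading comes with each control period).
- env.read_camera(name): name is "scene" or "top" or "wrist"; returns a dict with "color" (384x512x3 uint8, red, green, blue), "depth" (384x512 float32, m along the optical axis (not along the pixel's ray), 0 where there is no reading), "fovy" (degrees; the focal length in pixels is half the picture's height over the tangent of half this angle, whatever the lens; pixels are square), "cx", "cy" (the principal point, pixels), "D" ([k1, k2, p1, p2, k3] as OpenCV has them; the pictures are not rectified), "R" (3x3) and "t" (3): a world point X has camera coordinates R X + t. Camera axes: x right, y down, z forward; pixel columns grow to the right and rows downward; lengths in m; the calibration is good to about 2 mm. A picture is of the moment at which its call begins.
- env.sign_off(): hands the job in; it is judged then, once.
The state is a dict: "time_s": time; "qpos": joint angles; "joint_velocities": joint speeds; "effort": joint torques, N m; "tool_pos": TCP position; "tool_rot": TCP orientation; "force": force on the tool from outside, world axes, zero at the start; "wrist_torque": the same for the moment, N m; "grip_width": finger opening in m; "grasp_force": force on a finger pad.
Only numpy, scipy, OpenCV 4.12 (cv2) and the standard library are available. Lean on these libraries where they do the work, as an engineer would, in place of code of your own. Each camera call takes 0.05 s, during which the arm holds its last target. There are 200 camera calls.

## Working session

There is one attempt and no reset: what is moved stays moved. The work goes in short steps, Python scripts to look and compute and a shell command to move; the robot and the scene stay as the last step left them, time stands still between calls to the robot, and variables do not carry over. Pictures are saved under pics/ and viewed, at most 10 in all, crops included, and the job is handed in when it is done.

```bash
mkdir -p pics; ls; cat > h.py <<'E'
import numpy as np, cv2
from cell import env
from scipy.spatial.transform import Rotation as Ro
def cloud(c):
    d=c["depth"];h,w=d.shape;f=h/2/np.tan(np.radians(c["fovy"])/2)
    K=np.array([[f,0,c["cx"]],[0,f,c["cy"]],[0,0,1]])
    u,v=np.meshgrid(np.arange(w),np.arange(h))
    p=cv2.undistortPoints(np.stack([u,v],-1).reshape(-1,1,2).astype(np.float64),K,np.array(c["D"],float)).reshape(h,w,2)
    P=np.dstack([p[...,0]*d,p[...,1]*d,d])
    X=(P-np.array(c["t"]))@np.array(c["R"]); X[d==0]=np.nan
    return X
E
python3 - <<'E'
from h import *
o=env.get_obs();print(o["tool_pos"],o["tool_rot"],o["time_s"],o["force"])
ims=[]
for n in["scene","top"]:
    c=env.read_camera(n);np.save(n+".npy",c,allow_pickle=True);ims.append(c["color"])
    print(n,c["R"],c["t"])
    cv2.imwrite(f"pics/{n}.png",c["color"][...,::-1])
E
```

```text
pics
[ 0.24676546 -0.60079161  0.24349113] [-1.79893578e+02  5.28081036e-03  2.23379575e+01] 0.0 [ 0.60367839 -0.91450845 -0.36814566]
scene [[-0.79304139  0.60906888 -0.01097479]
 [ 0.36318828  0.45827388 -0.81122088]
 [-0.48905994 -0.64731765 -0.58463684]] [ 0.5304784  -0.17485298  2.12386697]
top [[-0.01854352 -0.99981374 -0.00534969]
 [-0.98005463  0.01923539 -0.19779516]
 [ 0.19786122  0.00157517 -0.98022878]] [0.01537892 0.63789429 1.57052638]
```

View pics/top.png

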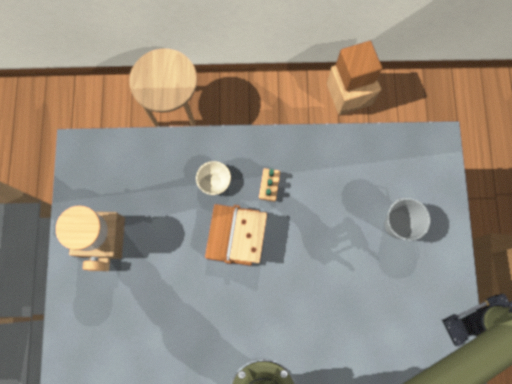

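View pics/scene.png

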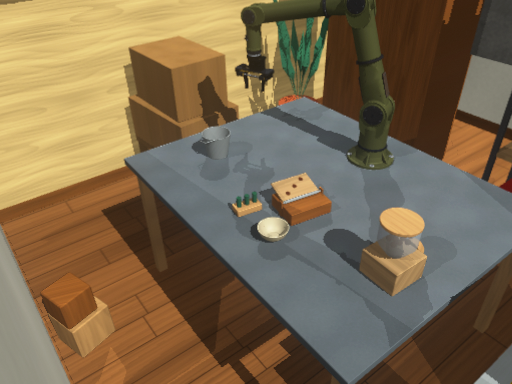

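The top view shows the board at about (236,235), with the three-dot leaf on the right at (248,237). The bowl is at (213,178), the pegs at (270,185), the bucket at (408,220) and the dispenser at (95,235). I'll measure the leaf and block next.

```bash
python3 - <<'E'
from h import *
c=np.load("top.npy",allow_pickle=True).item();X=cloud(c);I=c["color"]
hsv=cv2.cvtColor(I,cv2.COLOR_RGB2HSV)
sub=np.zeros(I.shape[:2],bool);sub[198:275,195:285]=1
z=X[...,2];m=sub&(z>0.035)
print(hsv[235,218],hsv[240,255],hsv[235,234],X[235,218],X[240,258])
def rect(mm,n):
    mm=cv2.morphologyEx(mm.astype(np.uint8),cv2.MORPH_OPEN,np.ones((3,3)))
    k,l,s,_=cv2.connectedComponentsWithStats(mm)
    i=1+np.argmax(s[1:,4]);P=X[l==i];r=cv2.minAreaRect(P[:,:2].astype(np.float32))
    print(n,len(P),r,np.nanpercentile(P[:,2],[2,50,98]));print(cv2.boxPoints(r));return P
S=hsv[...,1]
red=m&(S>140); light=m&(S<=140)&(z>0.05)
a=rect(red,"block");b=rect(light,"leaf")
A=np.c_[b[:,:2],np.ones(len(b))];k=np.linalg.lstsq(A,b[:,2],rcond=None)[0];print("plane",k)
for nm,(u0,u1,v0,v1) in dict(bowl=(190,235,155,200),pegs=(255,285,165,205),bucket=(380,440,190,250),disp=(50,130,200,275)).items():
    P=X[v0:v1,u0:u1].reshape(-1,3);P=P[P[:,2]>.015];print(nm,P.min(0),P.max(0))
E
```

```text
[ 13 154 217] [ 20  81 246] [ 21  73 243] [0.53085978 0.14401566 0.05552649] [0.50814908 0.00760495 0.07974571]
block 958 ((0.5405022501945496, 0.14025399088859558), (0.06477707624435425, 0.18257324397563934), 79.97657012939453) [0.04837474 0.05562232 0.06336274]
[[0.4449717  0.12424833]
 [0.6247583  0.09247129]
 [0.6360328  0.15625966]
 [0.4562462  0.1880367 ]]
leaf 1826 ((0.5275691747665405, 0.04954269155859947), (0.1194126158952713, 0.19755694270133972), 80.65849304199219) [0.05344998 0.07545343 0.09351311]
[[ 0.42040923  0.00666178]
 [ 0.6153462  -0.02540541]
 [ 0.63472915  0.0924236 ]
 [ 0.43979216  0.12449079]]
plane [-0.04444683 -0.26141743  0.11177463]
bowl [0.67853914 0.10522842 0.01505073] [0.79646635 0.22171596 0.06259699]
pegs [ 0.65629625 -0.07167834  0.01539229] [0.77429588 0.00152154 0.08096138]
bucket [ 0.49653512 -0.56800926  0.0150709 ] [ 0.63978553 -0.41945375  0.12799523]
disp [0.41907645 0.48157783 0.01500289] [0.61522791 0.63571888 0.24594662]
```

```bash
cat >> h.py <<'E'
a=np.radians(80.6);bx=np.array([np.cos(a),np.sin(a),0]);by=np.array([-np.sin(a),np.cos(a),0]);ez=np.array([0,0,1.]);C=np.array([.533,.093,0])
def now():
    o=env.get_obs();R=Ro.from_euler("xyz",o["tool_rot"],degrees=True).as_matrix()
    tip=np.array(o["tool_pos"])+env.tip_reach*R[:,2];d=tip-C
    print("t",round(o["time_s"],2),"tip board x,y,z mm",np.round(1e3*np.array([d@bx,d@by,d[2]]),1),"tau",np.round(np.degrees(np.arctan2(R[:,2]@bx,-R[2,2])),1),"F",np.round(o["force"],1),"q",np.round(o["qpos"],0))
    return np.array(o["tool_pos"]),R
def go(x,y,z,tau,p=None,R=None):
    """rows: shift,turn units to put tip at board (x,y,z) mm with tilt tau"""
    if p is None:p,R=now()
    t=np.radians(tau);zt=np.sin(t)*bx-np.cos(t)*ez;yt=-by;xt=np.cross(yt,zt)
    T=np.c_[xt,yt,zt];P=C+np.array([x*bx+y*by+z*ez]).ravel()/1e3-env.tip_reach*zt
    s=R.T@(P-p)/.03;r=Ro.from_matrix(R.T@T).as_rotvec(degrees=True)/6
    print((x,y,z,tau),np.round(np.r_[s,r],2).tolist())
E
python3 -c "
from h import *
p,R=now();go(-330,0,200,30,p,R);go(-200,0,130,60,p,R);go(-150,0,45,60,p,R)"
```

```text
t 0.1 tip board x,y,z mm [-731.3  169.1  221.6] tau 0.1 F [ 0.2 -0.2  0.4] q [68. 18. -4. 83.  1. 79. -3.]
(-330, 0, 200, 30) [11.64, -8.1, 0.83, 2.53, 4.55, -9.48]
(-200, 0, 130, 60) [13.77, -11.55, 3.44, 5.05, 9.08, -8.78]
(-150, 0, 45, 60) [14.65, -12.96, 6.27, 5.05, 9.08, -8.78]
```

```bash
python3 -m creep '[0,2,-1.4,0.1,0.4,0.8,-1.6, 0,4,-2.8,0.2,0.8,1.5,-3.2, 0,6,-4.2,0.4,1.3,2.3,-4.8, 0,8,-5.5,0.6,1.7,3.1,-6.4, 0,10,-7,0.7,2.1,3.8,-8, 0,11.6,-8.1,0.8,2.5,4.5,-9.5, 0,11.6,-8.1,0.8,2.5,4.5,-9.5, 0,11.6,-8.1,0.8,2.5,4.5,-9.5, 0,11.6,-8.1,0.8,2.5,4.5,-9.5, 0,11.6,-8.1,0.8,2.5,4.5,-9.5, 0,11.6,-8.1,0.8,2.5,4.5,-9.5, 0,11.6,-8.1,0.8,2.5,4.5,-9.5]'
python3 -c "
from h import *
p,R=now();go(-330,0,200,30,p,R);go(-200,0,130,60,p,R);go(-150,0,45,60,p,R)"
```

```text
time_s: 1.3
tool_pos: [0.4757, -0.2458, 0.2202]
tool_rot: [180.0, -29.5, 80.5]
force: [0.8, -0.6, 0.1]
grip_width: 0.0023
grasp_force: 0.0
t 1.3 tip board x,y,z mm [-332.7    1.2  201.1] tau 29.5 F [ 0.8 -0.6  0.1] q [ 60.  18. -24.  94. -19.  85.  31.]
(-330, 0, 200, 30) [0.06, 0.04, 0.08, 0.01, 0.08, -0.01]
(-200, 0, 130, 60) [2.31, 0.03, 4.34, 0.01, 5.08, -0.01]
(-150, 0, 45, 60) [2.36, 0.03, 7.63, 0.01, 5.08, -0.01]
```

```bash
python3 -m creep '[0,0.6,0,1.1,0,1.3,0, 0,1.2,0,2.2,0,2.5,0, 0,1.8,0,3.3,0,3.8,0, 0,2.3,0,4.3,0,5.1,0, 0,2.3,0,4.3,0,5.1,0, 0,2.35,0,6,0,5.1,0, 0,2.35,0,7.6,0,5.1,0, 0,2.35,0,7.6,0,5.1,0, 0,2.35,0,7.6,0,5.1,0]'
python3 - <<'E'
from h import *
p,R=now();go(-90,0,50,60,p,R);go(-90,0,75,60,p,R)
c=env.read_camera("scene");cv2.imwrite("pics/s2.png",cv2.resize(c["color"][130:260,200:373,::-1],None,fx=4,fy=4))
E
```

```text
time_s: 2.2
tool_pos: [0.5055, -0.0744, 0.0581]
tool_rot: [179.7, -60.0, 80.9]
force: [0.5, -0.8, 0.3]
grip_width: 0.0009
grasp_force: 0.0
t 2.2 tip board x,y,z mm [-150.5   -0.2   47.2] tau 60.0 F [ 0.5 -0.8  0.3] q [ 60.  39. -28. 106. -38.  73.  46.]
(-90, 0, 50, 60) [1.09, -0.01, 1.7, 0.01, -0.01, 0.02]
(-90, 0, 75, 60) [1.81, -0.0, 1.28, 0.01, -0.01, 0.02]
```

View pics/s2.png

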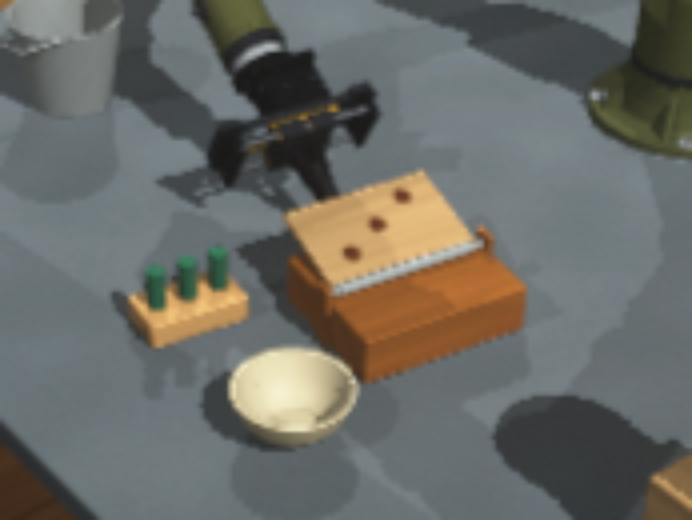

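Close-up: the closed fingertips are at (330,190), just outside and below the leaf's free edge and near its middle. Next I'll go under the edge and raise it.

```bash
python3 -m creep '[0,0.4,0,0.6,0,0,0, 0,0.8,0,1.2,0,0,0, 0,1.1,0,1.7,0,0,0, 0,1.3,0,1.55,0,0,0, 0,1.5,0,1.45,0,0,0, 0,1.65,0,1.35,0,0,0, 0,1.8,0,1.3,0,0,0]'
cat >> h.py <<'E'
def leaf(th,r,tau,p,R,h=10):
    t=np.radians(th);o=4+h*abs(np.sin(np.radians(th+tau)))
    go(round(-r*np.cos(t)-o*np.sin(t),1),0,round(60+r*np.sin(t)-o*np.cos(t),1),tau,p,R)
def ang():
    c=env.read_camera("top");X=cloud(c);I=c["color"];S=cv2.cvtColor(I,cv2.COLOR_RGB2HSV)
    P=X[180:285,190:285].reshape(-1,3);s=S[180:285,190:285].reshape(-1,3)
    d=P-C;u=d@bx;v=d@by
    k=(s[:,1]<=140)&(s[:,1]>40)&(s[:,2]>120)&(np.abs(v)<.08)&(np.abs(v)>.035)&(P[:,2]>.05)&(abs(u)<.13)&(np.hypot(u,P[:,2]-.06)>.03)
    A=np.degrees(np.arctan2(P[k,2]-.06,-u[k]))
    print("leaf angle pct",np.round(np.percentile(A,[10,50,90]),1),k.sum())
E
python3 - <<'E'
from h import *
p,R=now();ang()
for th in range(18,55,3):leaf(th,95,60 if th<37 else 97-th,p,R)
E
```

```text
time_s: 2.95
tool_pos: [0.5149, -0.0141, 0.0847]
tool_rot: [179.8, -60.1, 80.7]
force: [0.4, 0.3, -2.0]
grip_width: 0.0005
grasp_force: 0.8
t 2.95 tip board x,y,z mm [-89.5   0.3  73.7] tau 60.1 F [ 0.4  0.3 -2. ] q [ 58.  34. -32. 110. -42.  70.  43.]
leaf angle pct [19.6 23.7 29.6] 618
(np.float64(-94.6), 0, np.float64(76.2), 60) [-0.01, 0.01, -0.19, 0.01, -0.02, 0.01]
(np.float64(-93.7), 0, np.float64(81.1), 60) [0.15, 0.01, -0.24, 0.01, -0.02, 0.01]
(np.float64(-92.5), 0, np.float64(85.9), 60) [0.3, 0.01, -0.29, 0.01, -0.02, 0.01]
(np.float64(-91.0), 0, np.float64(90.7), 60) [0.47, 0.01, -0.32, 0.01, -0.02, 0.01]
(np.float64(-89.3), 0, np.float64(95.4), 60) [0.63, 0.01, -0.35, 0.01, -0.02, 0.01]
(np.float64(-87.3), 0, np.float64(100.0), 60) [0.8, 0.01, -0.37, 0.01, -0.02, 0.01]
(np.float64(-85.1), 0, np.float64(104.6), 60) [0.97, 0.01, -0.39, 0.01, -0.02, 0.01]
(np.float64(-82.6), 0, np.float64(109.0), 58) [1.16, 0.01, -0.39, 0.01, -0.35, 0.01]
(np.float64(-79.9), 0, np.float64(113.2), 55) [1.37, 0.01, -0.37, 0.01, -0.85, 0.01]
(np.float64(-77.0), 0, np.float64(117.3), 52) [1.57, 0.01, -0.35, 0.01, -1.35, 0.01]
(np.float64(-73.9), 0, np.float64(121.3), 49) [1.78, 0.01, -0.33, 0.01, -1.85, 0.01]
(np.float64(-70.6), 0, np.float64(125.1), 46) [1.98, 0.01, -0.28, 0.01, -2.35, 0.01]
(np.float64(-67.1), 0, np.float64(128.7), 43) [2.18, 0.01, -0.23, 0.01, -2.85, 0.01]
```

```bash
python3 -m creep '[0,0.15,0,-0.15,0,0,0, 0,0.3,0,-0.25,0,0,0, 0,0.47,0,-0.32,0,0,0, 0,0.63,0,-0.35,0,0,0, 0,0.8,0,-0.37,0,0,0, 0,0.97,0,-0.39,0,0,0, 0,1.16,0,-0.39,0,-0.35,0, 0,1.37,0,-0.37,0,-0.85,0, 0,1.57,0,-0.35,0,-1.35,0, 0,1.78,0,-0.33,0,-1.85,0, 0,1.98,0,-0.28,0,-2.35,0, 0,2.18,0,-0.23,0,-2.85,0]'
python3 - <<'E'
from h import *
p,R=now();ang()
for th in range(57,91,3):leaf(th,93,97-th,p,R)
c=env.read_camera("scene");cv2.imwrite("pics/s3.png",cv2.resize(c["color"][130:260,200:373,::-1],None,fx=4,fy=4))
E
```

```text
time_s: 4.2
tool_pos: [0.519, 0.0133, 0.1454]
tool_rot: [179.9, -42.9, 80.7]
force: [0.7, -0.7, -1.0]
grip_width: 0.0005
grasp_force: 0.9
t 4.2 tip board x,y,z mm [-65.9   0.8 129.3] tau 42.9 F [ 0.7 -0.7 -1. ] q [ 51.  17. -33. 111. -36.  67.  28.]
leaf angle pct [-5.4 58.9 64.5] 511
(np.float64(-62.3), 0, np.float64(130.4), 40) [0.15, 0.03, 0.06, 0.01, -0.49, 0.01]
(np.float64(-58.6), 0, np.float64(133.6), 37) [0.35, 0.03, 0.07, 0.01, -0.99, 0.01]
(np.float64(-54.6), 0, np.float64(136.5), 34) [0.55, 0.03, 0.09, 0.01, -1.49, 0.01]
(np.float64(-50.5), 0, np.float64(139.3), 31) [0.76, 0.03, 0.12, 0.01, -1.99, 0.01]
(np.float64(-46.3), 0, np.float64(141.8), 28) [0.95, 0.03, 0.17, 0.01, -2.49, 0.01]
(np.float64(-42.0), 0, np.float64(144.1), 25) [1.15, 0.03, 0.22, 0.01, -2.99, 0.01]
(np.float64(-37.5), 0, np.float64(146.2), 22) [1.34, 0.03, 0.28, 0.01, -3.49, 0.01]
(np.float64(-33.0), 0, np.float64(148.1), 19) [1.53, 0.03, 0.35, 0.01, -3.99, 0.01]
(np.float64(-28.3), 0, np.float64(149.7), 16) [1.71, 0.03, 0.44, 0.01, -4.49, 0.01]
(np.float64(-23.6), 0, np.float64(151.0), 13) [1.89, 0.03, 0.53, 0.01, -4.99, 0.01]
(np.float64(-18.8), 0, np.float64(152.1), 10) [2.07, 0.03, 0.63, 0.01, -5.49, 0.01]
(np.float64(-13.9), 0, np.float64(153.0), 7) [2.24, 0.03, 0.74, 0.01, -5.99, 0.01]
```

View pics/s3.png

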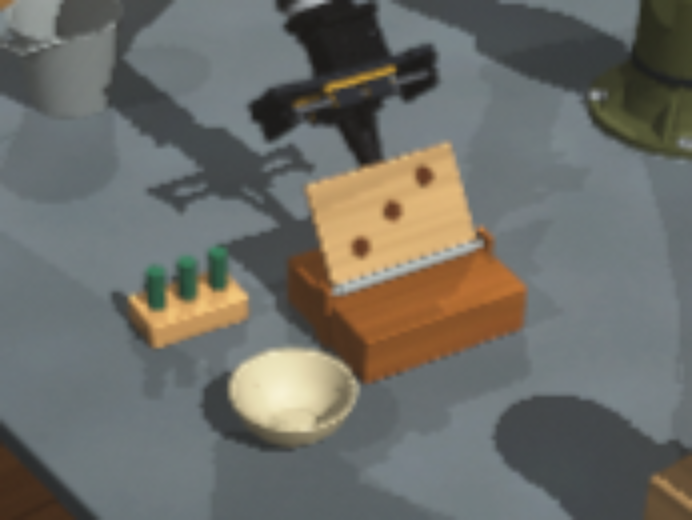

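The leaf, with its dots around (392,210), stands at about 55–60° with the tips behind its upper edge at (370,155). The board hasn't moved. I'll continue.

```bash
python3 -m creep '[0,0.15,0,0.06,0,-0.5,0, 0,0.35,0,0.07,0,-1,0, 0,0.55,0,0.09,0,-1.5,0, 0,0.76,0,0.12,0,-2,0, 0,0.95,0,0.17,0,-2.5,0, 0,1.15,0,0.22,0,-3,0, 0,1.34,0,0.28,0,-3.5,0, 0,1.53,0,0.35,0,-4,0, 0,1.71,0,0.44,0,-4.5,0, 0,1.89,0,0.53,0,-5,0, 0,2.07,0,0.63,0,-5.5,0, 0,2.24,0,0.74,0,-6,0]'
python3 - <<'E'
from h import *
p,R=now();ang()
for th in range(93,127,3):leaf(th,92-(th-90)*.15,max(0,97-th),p,R)
E
```

```text
time_s: 5.5
tool_pos: [0.5288, 0.076, 0.1741]
tool_rot: [-179.9, -7.0, 80.6]
force: [-1.0, -1.6, 0.0]
grip_width: 0.0006
grasp_force: 0.8
t 5.5 tip board x,y,z mm [-14.7   1.4 152.2] tau 7.0 F [-1.  -1.6  0. ] q [ 29.   9. -38. 105.  -1.  66. -18.]
leaf angle pct [77.5 82.3 85.1] 482
(np.float64(-9.1), 0, np.float64(152.2), 4) [0.22, 0.04, 0.03, -0.01, -0.5, -0.0]
(np.float64(-4.3), 0, np.float64(152.1), 1) [0.42, 0.04, 0.05, -0.01, -1.0, 0.0]
(np.float64(0.5), 0, np.float64(151.7), 0) [0.59, 0.04, 0.09, -0.01, -1.16, 0.0]
(np.float64(5.3), 0, np.float64(151.1), 0) [0.75, 0.04, 0.12, -0.01, -1.16, 0.0]
(np.float64(10.0), 0, np.float64(150.2), 0) [0.9, 0.04, 0.17, -0.01, -1.16, 0.0]
(np.float64(14.7), 0, np.float64(149.1), 0) [1.05, 0.04, 0.23, -0.01, -1.16, 0.0]
(np.float64(19.4), 0, np.float64(147.7), 0) [1.2, 0.04, 0.29, -0.01, -1.16, 0.0]
(np.float64(24.0), 0, np.float64(146.1), 0) [1.35, 0.04, 0.37, -0.01, -1.16, 0.0]
(np.float64(28.4), 0, np.float64(144.2), 0) [1.48, 0.04, 0.45, -0.01, -1.16, 0.0]
(np.float64(32.8), 0, np.float64(142.1), 0) [1.62, 0.04, 0.53, -0.01, -1.16, 0.0]
(np.float64(37.0), 0, np.float64(139.8), 0) [1.75, 0.04, 0.63, -0.01, -1.16, 0.0]
(np.float64(41.1), 0, np.float64(137.2), 0) [1.88, 0.05, 0.73, -0.01, -1.16, 0.0]
```

```bash
python3 -m creep '[0,0.22,0,0.03,0,-0.5,0, 0,0.42,0,0.05,0,-1,0, 0,0.59,0,0.09,0,-1.16,0, 0,0.75,0,0.12,0,-1.16,0, 0,0.9,0,0.17,0,-1.16,0, 0,1.05,0,0.23,0,-1.16,0, 0,1.2,0,0.29,0,-1.16,0, 0,1.35,0,0.37,0,-1.16,0, 0,1.48,0,0.45,0,-1.16,0, 0,1.62,0,0.53,0,-1.16,0, 0,1.75,0,0.63,0,-1.16,0, 0,1.88,0,0.73,0,-1.16,0]'
python3 - <<'E'
from h import *
p,R=now();ang()
for th in range(129,163,3):leaf(th,86-(th-126)*.1,0,p,R)
c=env.read_camera("scene");cv2.imwrite("pics/s4.png",cv2.resize(c["color"][130:260,200:373,::-1],None,fx=4,fy=4))
E
```

```text
time_s: 6.75
tool_pos: [0.539, 0.135, 0.1595]
tool_rot: [179.9, -0.1, 80.7]
force: [-0.4, -0.9, -0.5]
grip_width: 0.0005
grasp_force: 0.6
t 6.75 tip board x,y,z mm [ 42.5   0.9 137.5] tau 0.1 F [-0.4 -0.9 -0.5] q [ 19.  14. -40. 102.  10.  67. -34.]
leaf angle pct [89.2 92.6 96. ] 566
(np.float64(44.8), 0, np.float64(134.0), 0) [0.08, 0.03, 0.12, 0.01, -0.02, 0.01]
(np.float64(48.6), 0, np.float64(131.1), 0) [0.2, 0.03, 0.21, 0.01, -0.02, 0.01]
(np.float64(52.3), 0, np.float64(128.0), 0) [0.33, 0.03, 0.32, 0.01, -0.02, 0.01]
(np.float64(55.9), 0, np.float64(124.7), 0) [0.45, 0.03, 0.43, 0.01, -0.02, 0.01]
(np.float64(59.2), 0, np.float64(121.2), 0) [0.56, 0.03, 0.54, 0.01, -0.02, 0.01]
(np.float64(62.3), 0, np.float64(117.5), 0) [0.66, 0.03, 0.67, 0.01, -0.02, 0.01]
(np.float64(65.2), 0, np.float64(113.6), 0) [0.76, 0.03, 0.8, 0.01, -0.02, 0.01]
(np.float64(67.9), 0, np.float64(109.6), 0) [0.85, 0.03, 0.93, 0.01, -0.02, 0.01]
(np.float64(70.3), 0, np.float64(105.4), 0) [0.93, 0.03, 1.07, 0.01, -0.02, 0.01]
(np.float64(72.5), 0, np.float64(101.1), 0) [1.0, 0.03, 1.21, 0.01, -0.02, 0.01]
(np.float64(74.5), 0, np.float64(96.7), 0) [1.07, 0.03, 1.36, 0.01, -0.02, 0.01]
(np.float64(76.2), 0, np.float64(92.2), 0) [1.12, 0.03, 1.51, 0.01, -0.02, 0.01]
```

View pics/s4.png

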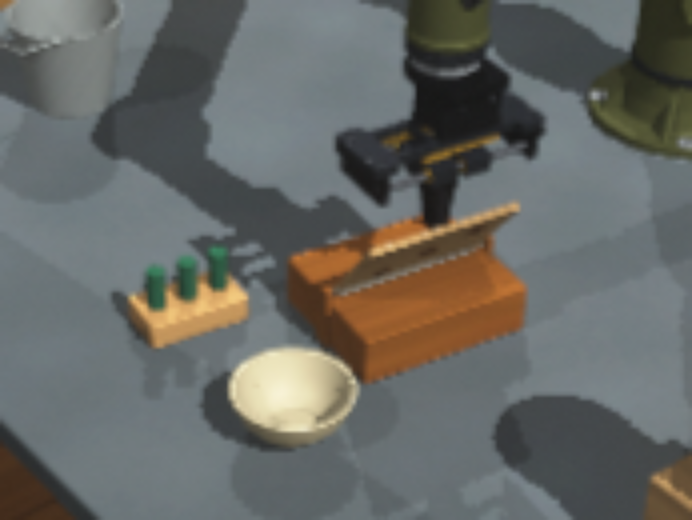

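The leaf now leans over to the left, its edge running from (370,255) to (520,207), with the fingertips behind it. The board and bystanders haven't moved. I'll continue downwards.

```bash
python3 -m creep '[0,0.08,0,0.12,0,0,0, 0,0.2,0,0.21,0,0,0, 0,0.33,0,0.32,0,0,0, 0,0.45,0,0.43,0,0,0, 0,0.56,0,0.54,0,0,0, 0,0.66,0,0.67,0,0,0, 0,0.76,0,0.8,0,0,0, 0,0.85,0,0.93,0,0,0, 0,0.93,0,1.07,0,0,0, 0,1,0,1.21,0,0,0, 0,1.07,0,1.36,0,0,0, 0,1.12,0,1.51,0,0,0]'
python3 - <<'E'
from h import *
p,R=now()
for th in range(165,181,3):leaf(th,max(72,82-(th-162)*.7),0,p,R)
go(72,0,61,0,p,R)
E
```

```text
time_s: 8.05
tool_pos: [0.5443, 0.1682, 0.114]
tool_rot: [180.0, -0.1, 80.7]
force: [0.9, -0.1, 1.3]
grip_width: 0.0004
grasp_force: 0.5
t 8.05 tip board x,y,z mm [76.1  1.2 92. ] tau 0.1 F [ 0.9 -0.1  1.3] q [ 15.  19. -40. 103.  13.  63. -39.]
(np.float64(75.5), 0, np.float64(87.0), 0) [-0.02, 0.04, 0.17, 0.01, -0.02, 0.01]
(np.float64(74.8), 0, np.float64(82.1), 0) [-0.04, 0.04, 0.33, 0.01, -0.02, 0.01]
(np.float64(73.9), 0, np.float64(77.3), 0) [-0.07, 0.04, 0.49, 0.01, -0.02, 0.01]
(np.float64(72.7), 0, np.float64(72.7), 0) [-0.11, 0.04, 0.64, 0.01, -0.02, 0.01]
(np.float64(71.7), 0, np.float64(68.3), 0) [-0.15, 0.04, 0.79, 0.01, -0.02, 0.01]
(np.float64(72.0), 0, np.float64(64.0), 0) [-0.14, 0.04, 0.93, 0.01, -0.02, 0.01]
(72, 0, 61, 0) [-0.14, 0.04, 1.03, 0.01, -0.02, 0.01]
```

```bash
python3 -m creep '[0,0,0,0.17,0,0,0, 0,-0.04,0,0.33,0,0,0, 0,-0.07,0,0.49,0,0,0, 0,-0.1,0,0.64,0,0,0, 0,-0.12,0,0.74,0,0,0, 0,-0.12,0,0.82,0,0,0, 0,-0.12,0,0.89,0,0,0, 0,-0.12,0,0.93,0,0,0, 0,-0.12,0,0.93,0,0,0]'
python3 -c "
from h import *
now();ang()"
```

```text
time_s: 8.95
tool_pos: [0.5438, 0.1644, 0.0865]
tool_rot: [179.9, -0.1, 80.7]
force: [-0.4, 0.7, 1.3]
grip_width: 0.0004
grasp_force: 0.5
t 8.95 tip board x,y,z mm [72.2  1.  64.5] tau 0.1 F [-0.4  0.7  1.3] q [ 14.  21. -39. 104.  15.  60. -40.]
leaf angle pct [ 90.9  95.7 168.4] 539
```

Force is still only about 1.3 N, so there is no hard stop yet. I'll press on in 0.6–0.9 mm steps until the force rises.

```bash
python3 -m creep '[0,0,0,0.03,0,0,0, 0,0,0,0.05,0,0,0, 0,0,0,0.05,0,0,0]'; python3 -m creep '[0,0,0,0.03,0,0,0, 0,0,0,0.06,0,0,0, 0,0,0,0.06,0,0,0]' | grep -E "pos|force"
```

```text
time_s: 9.3
tool_pos: [0.5438, 0.1644, 0.0863]
tool_rot: [179.9, -0.1, 80.7]
force: [-3.0, -1.4, 10.1]
grip_width: 0.0005
grasp_force: 4.9
tool_pos: [0.5439, 0.1644, 0.0861]
force: [-8.6, -3.7, 20.7]
grasp_force: 10.2
```

The tip stopped at z ≈ 64 mm, which is the flat leaf's top, and the force rose to 21 N. That is the hard stop. I'll lift off straight up and check.

```bash
python3 -m creep '[0,0,0,-0.06,0,0,0, 0,0,0,-0.3,0,0,0, 0,0,0,-1,0,0,0, 0,0,0,-2.2,0,0,0, 0,0,0,-3.5,0,0,0, 0,-1,0,-4.5,0,0,0, 0,-2.5,0,-4.7,0,0,0, 0,-4,0,-4.7,0,0,0, 0,-5.5,0,-4.7,0,0,0, 0,-7,0,-4.7,0,0,0, 0,-7,0,-4.7,0,0,0, 0,-7,0,-4.7,0,0,0]'
python3 - <<'E'
from h import *
now();c=env.read_camera("top");X=cloud(c);I=c["color"]
P=X[180:285,190:285].reshape(-1,3);d=P-C;u=d@bx;v=d@by
k=(abs(v)<.08)&(u>.02)&(u<.105)&(P[:,2]>.04)
f=np.polyfit(u[k],P[k,2],1);print("left plane slope deg",np.degrees(np.arctan(f[0])),f,k.sum())
k=(P[:,2]>.035)&(abs(v)<.11)&(abs(u)<.13);r=cv2.minAreaRect(np.c_[u,v][k].astype(np.float32));print(r)
s=env.read_camera("scene")["color"]
cv2.imwrite("pics/s5.png",np.hstack([cv2.resize(s[130:260,200:373],(400,300)),cv2.resize(I[150:290,185:290],(225,300))])[...,::-1])
for nm,(u0,u1,v0,v1) in dict(bowl=(190,235,155,200),pegs=(255,285,165,205),bucket=(380,440,190,250)).items():
    P=X[v0:v1,u0:u1].reshape(-1,3);P=P[P[:,2]>.015];print(nm,P.min(0),P.max(0))
E
```

```text
time_s: 10.8
tool_pos: [0.5094, -0.0444, 0.2238]
tool_rot: [179.9, -0.1, 80.5]
force: [0.8, 0.8, 0.2]
grip_width: 0.0003
grasp_force: 0.0
t 10.8 tip board x,y,z mm [-139.4    0.8  201.8] tau 0.1 F [0.8 0.8 0.2] q [ 34.   4. -33. 103.   2.  73.  -9.]
left plane slope deg -0.2529787818376404 [-0.00441534  0.06404816] 1158
((-0.008285082876682281, 0.0033446848392486572), (0.20873311161994934, 0.24461323022842407), 89.55015563964844)
bowl [0.67843309 0.10502609 0.01502374] [0.79676886 0.22189775 0.05939267]
pegs [ 0.52403396 -0.07191801  0.01871839] [0.77278599 0.0015163  0.61536804]
bucket [ 0.49664181 -0.56912464  0.0151322 ] [ 0.64050404 -0.42036662  0.13034947]
```

View pics/s5.png

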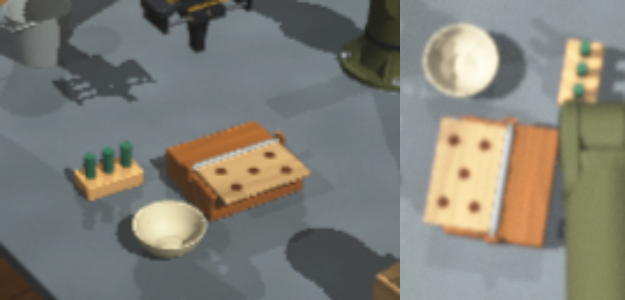

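The five-dot face is up at (245,175) and the leaf lies flat on the left, with a slope of about 0.25° and its top at 64 mm. The board, bowl, pegs and bucket are where they were, and the arm is clear of everything.

```bash
python3 -c "
from cell import env
print(env.sign_off())"
```

```text
the job is handed in; nothing more can be done
None
```

The leaf is turned over and lies flat on the left-hand side, with the board and bystanders undisturbed; I handed the job in at about 11 s on the robot's clock.

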